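# Find the loose bolt of the fondue stand and hold its cap open

### The arm

A 7-joint arm with a two-finger parallel gripper is mounted at the origin on the work surface. World frame = base frame: x ahead of the robot, y to its left, z up, the work surface at z = 0. Lengths are in mm, angles in rad, forces in N, time in s.
With the tool pointing down it reaches from about 425 to 950 mm from the base axis. Payload 4.7 kg.
Tool frame: the origin (TCP) lies midway between the tips of the shut fingers; the grasp point (between the pads) lies 19 mm behind it (r.grasp_offset is the distance from the TCP to the grasp point, in mm); z points along the fingers, y is the line along which they close (so a half turn about z gives the same grasp; the last joint's range is limited). The gripper opens to 87 mm and grips with 3 to 60 N. Pads are 19 mm wide; open, the fingers measure 117 mm over their backs; the gripper's body (75 mm by 190 mm) begins 51 mm behind the grasp point.
Start: joints at [1.198, 0.469, -0.049, 1.532, 0.024, 1.141, -0.082], TCP at [227.568, -635.502, 222.573] pointing down, gripper open.
Joint ranges: [-2.59, 2.59], [-0.33, 1.99], [-1.39, 1.29], [0.1, 2.45], [-1.04, 4.18], [0.21, 1.99], [-2.66, 2.66]. Speed limits (rad/s): [2.57, 2.57, 3.14, 3.14, 3.14, 3.14, 3.14].

### API

Orientations are given as a unit quaternion [x, y, z, w].
In Python, from rig import sensors, eyes, workorder, r gives the robot as it stands.
- The arm moves only by the tool carry_out, never from a script. Its argument "moves" is a list of rows, each an object with "travel": the shift along the tool's x, y, z in m, a list of three; "roll": the turn about the tool's z in rad. A call has 1 to 5 rows; each row is the pose to reach, as a shift and turn from the pose commanded when the call began, along the tool's axes at that moment; what a row does not reach only later rows make up. A row lasts 1/12 s, in which the tool goes at most 41.7 mm and 7.16 degrees, less where a joint would pass 70% of its speed; a pose out of reach is approached as far as the arm can. A call with a gripper value outside its range is refused whole. "jaw" is the gripper command: -1 is shut, 1 is fully open, values between are in proportion, set as the call begins (left out, the last holds). The fingers move at their own pace and stop on an object; the grip force is fixed at half the most. Time passes only in rows, so rows that repeat a pose let the fingers close. It gives the time, the measured TCP pose, the force, the opening and the grip force at its end, in the units of the state.
- sensors.read_state(): the state, without advancing time (a new reading comes with each control period).
- eyes.get_image(name): name is "scene" or "top" or "wrist"; returns a dict with "image" (480x640x3 uint8, red, green, blue), "fx", "fy", "cx", "cy" (pixels), "R" (3x3) and "t" (3): a world point X has camera coordinates R X + t. Camera axes: x right, y down, z forward; pixel columns grow to the right and rows downward; lengths in mm; the calibration is good to about 2 mm. The wrist camera is an equidistant fisheye: a pixel r from the principal point sees the ray r / f radians off the axis. A picture is of the moment at which its call begins. There is no depth.
- workorder.job_done(): hands the job in; it is judged then, once.
The state is a dict: "clock": time; "joints": joint angles; "joint_vel": joint speeds; "joint_torque": joint torques, N m; "tool_pos": TCP position; "tcp_rot": TCP orientation; "wrist_force": force on the tool from outside, world axes, zero at the start; "moment": the same for the moment, N m; "width": finger opening in mm; "gripper_force": force on a finger pad.
Only numpy, scipy, OpenCV 4.12 (cv2) and the standard library are available. Lean on these libraries where they do the work, as an engineer would, in place of code of your own. Each camera call takes 0.05 s, during which the arm holds its last target. There are 200 camera calls.

### The job

The fondue stand is screwed to the counter by three capped bolts and one of them has worked loose: lift the pot off the stand by its arched handle and, keeping it upright, stand it fully on the empty round wooden board beside it. Then tap down on the closed bolt caps to find the one that gives and springs back, and lift that sprung cap open, at least 45 degrees, leaving the other two shut; finish while still holding it open, without letting go, so that a colleague can get a key on the bolt. Leave the cheeses, jars and other things on the counter where they are.

Things in the scene. Friction and masses are not known exactly. Their poses are not given: they have to be found in the camera images.
- stand: black iron fondue stand, fixed: ring of 132 mm outer diameter with pot rests 75 mm above the counter, three upright legs, a burner inside (top 60 mm), three flat feet reaching out 130 mm from the centre to the bolts. Origin: its centre, on the counter. Feet lie along its +x (far foot) and 120 degrees either side (left foot +y, right foot -y); +x points away from the robot within 20 degrees
- grip_far (a point): centre of the top of the thumb grip on the shut cap at the far foot, 60 mm above the counter; axes of the stand; does not move with the cap. The thumb grip is an upright steel block 12 mm thick (y), 22 mm long (x), 22 mm high, on a steel cap 44 (x) by 36 mm (y) whose flat top is 38 mm above the counter; pinch it across y from above. All three caps are alike and turned the same way
- grip_left (a point): the same point at the left foot (+y side of the stand, nearer the robot)
- grip_right (a point): the same point at the right foot (-y side of the stand, nearer the robot)
- hinge_far (a point): middle of the hinge of the cap at the far foot: 33 mm on the stand's -x side of the thumb grip's centre, 22 mm above the counter; hinge axis along the stand's y. The cap opens by its +x edge swinging up and over towards -x, 0 to 1.9 rad. A spring (0.04 N m shut, 0.07 N m at 1 rad; 1 to 2 N felt at the grip) shuts it when let go
- hinge_left (a point): the same point at the left foot. As a cap opens, a pinched thumb grip may turn between the finger pads, so the gripper need not tilt with it
- hinge_right (a point): the same point at the right foot
- loose_play (a joint): how far the loose bolt is pressed down, m: 0 at rest, 0.005 fully down. Tapped on its thumb grip, the loose bolt sinks with its cap on a rubber bush (begins at about 1 to 2 N, fully down at 4 to 5 N) and springs back; a firm bolt does not move. At rest all three look alike and stand equally high; any foot may have the loose one, and this value does not tell which
- loose_cap (a joint): opening angle of the loose bolt's cap, rad: 0 shut, 1.57 a quarter turn, 1.9 its stop; does not tell at which foot it is
- firm_cap_1 (a joint): opening angle of the cap of one of the two firm bolts, rad, 0 shut
- firm_cap_2 (a joint): opening angle of the cap of the other firm bolt, rad, 0 shut
- pot: lidded steel fondue pot, 155 mm across, 85 mm high (lid knob to 103 mm), fixed arched handle; 0.55 to 0.9 kg; flat underside 132 mm across. Origin: centre of the underside, z up. The handle's arch lies in its y-z plane, 164 mm wide over all. At the start it stands on the stand's rests, underside 75 mm above the counter
- pot_handle (a point): centre of the pot's wooden handle grip, a round bar 18 mm thick and 64 mm long along the pot's y axis, 150 mm above the pot's underside; pinch it across the pot's x from above
- board: plain round wooden board, 220 mm in diameter, 18 mm thick, lying fixed on the counter to the right of the stand (towards -y). Origin: centre of its underside
- mustard_jar: bystander: amber glass jar with brass-coloured lid, 52 mm across, 62 mm high, in front of the stand between the near feet; origin at the centre of its underside
- wedge: bystander: cheese wedge, about 110 mm long, 80 mm wide, 60 mm high, left of the far foot; origin under its middle
- ramekin: bystander: small white ceramic ramekin, 72 mm across, 36 mm high, right of the far foot; origin at the centre of its underside
- honey_jar: bystander: honey jar with white lid, 68 mm across, 95 mm high, at the left; origin at the centre of its underside
- cheese_knife: bystander: cheese knife with dark wooden handle, 270 mm long, lying flat at the left; origin at the blade's root
- pepper_shaker: bystander: steel pepper shaker, 44 mm across, 70 mm high, at the left, beyond the left foot; origin at the centre of its underside

How it is judged:
By the outcome, as a careful person would: the job done as asked, in the order asked, and still so for the second after the job is handed in, while the arm keeps its last pose, push and grip.
It also fails if it takes over 72 s, if anything falls off the work surface, if the arm or the gripper's body presses on something with over 40 N, if the wrist force passes 120 N, or if a joint passes its speed limit or range.

## Working session

There is one attempt and no reset: what is moved stays moved. The work goes in short steps, Python scripts to look and compute and a tool call to move; the robot and the scene stay as the last step left them, time stands still between calls to the robot, and variables do not carry over. Pictures are saved under pics/ and viewed, at most 12 in all, crops included, and the job is handed in when it is done.

Besides the shell and the picture viewer there is one more tool, called after ">>>" in YAML: its name, and indented under it one key for each argument. carry_out: Moves the arm, as the interface text tells. Its arguments: {"type":"object","properties":{"moves":{"type":"array"},"jaw":{"type":"number"}},"required":["moves"]}

```bash
mkdir -p pics; ls; python3 - <<'E'
from rig import sensors, eyes, workorder, r
import cv2
for n in ("scene","top"):
    d=eyes.get_image(n); cv2.imwrite(f"pics/{n}0.png",d["image"][:,:,::-1])
    print(n,d["fx"],d["fy"],d["cx"],d["cy"],d["R"],d["t"])
s=sensors.read_state(); print(s, r.grasp_offset)
E
```

```text
pics
scene 587.8368540097647 587.8368540097647 313.6524237600811 229.16668574171965 [[-0.54878266  0.83587224  0.0124579 ]
 [ 0.55384111  0.3747001  -0.74354546]
 [-0.62617698 -0.40114516 -0.66856933]] [ 209.88727684 -178.93215095 1615.1926623 ]
top 440.42254920237815 440.42254920237815 316.5221379655608 243.0432077412173 [[ 0.16731819 -0.98589556  0.00381745]
 [-0.95740717 -0.16340514 -0.23805517]
 [ 0.23532133  0.03617611 -0.97124413]] [  3.05390263 542.32185288 978.60752208]
{'clock': 0.1, 'joints': array([ 1.19809874,  0.46933946, -0.04860313,  1.53357245,  0.02410769,
        1.14098692, -0.08230809]), 'joint_vel': array([-1.08975052e-03, -2.91511025e-03, -4.75128983e-04, -2.02293059e-03,
       -9.73277778e-05, -4.49451045e-04, -1.11815293e-03]), 'joint_torque': array([ 1.04454972e-03, -5.09169352e+01, -8.14807042e-02, -2.36831868e+01,
       -6.15927111e-02,  3.44268652e-02,  6.88737600e-05]), 'tool_pos': array([ 227.35390437, -634.99061149,  221.61962498]), 'tcp_rot': array([ 9.85258698e-01,  1.71068868e-01, -1.77924477e-04, -8.41545396e-04]), 'wrist_force': array([ 0.48990082,  0.78925749, -0.01914542]), 'moment': array([-0.01404415, -0.04882992,  0.06795138]), 'gripper_force': 0.0, 'width': 87.15682513675483} 18.700000000000003
```

View pics/top0.png

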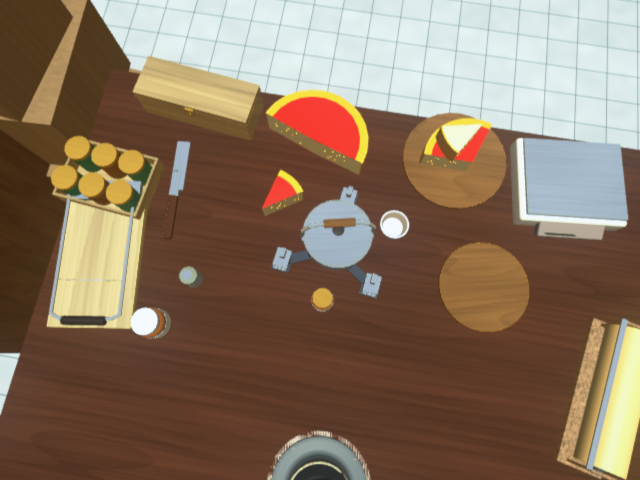

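View pics/scene0.png

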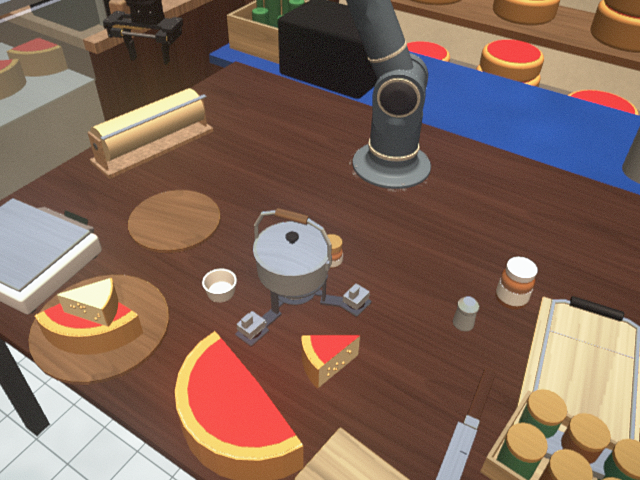

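The top view shows the pot at (338,232), its handle at (340,223), and the caps at (349,195), (282,259) and (371,285). The empty board is at (484,287). In the scene view the pot is at (291,256), and the caps at (251,325) and (356,298). I'll enlarge both views around the stand.

```bash
cat > h.py <<'E'
import numpy as np, cv2
from rig import sensors, eyes, workorder, r
from scipy.spatial.transform import Rotation as Ro
def ray(d,u,v):
    c=np.array([(u-d["cx"])/d["fx"],(v-d["cy"])/d["fy"],1.0])
    R=np.array(d["R"]);return -R.T@np.array(d["t"]), R.T@c
def onz(d,u,v,z):
    o,k=ray(d,u,v); return o+k*(z-o[2])/k[2]
def tri(d1,p1,d2,p2):
    o1,k1=ray(d1,*p1);o2,k2=ray(d2,*p2);k1=k1/np.linalg.norm(k1);k2=k2/np.linalg.norm(k2)
    s=np.linalg.lstsq(np.c_[k1,-k2],o2-o1,rcond=None)[0]
    a=o1+k1*s[0];b=o2+k2*s[1];return (a+b)/2,np.linalg.norm(a-b)
def proj(d,X):
    c=np.array(d["R"])@np.array(X,float)+np.array(d["t"]);return d["fx"]*c[0]/c[2]+d["cx"],d["fy"]*c[1]/c[2]+d["cy"]
def rel(target,rollto=None):
    """travel (m) in tool axes from measured pose to world TCP target"""
    s=sensors.read_state();R=Ro.from_quat(s["tcp_rot"]).as_matrix()
    return R.T@(np.array(target)-s["tool_pos"])/1000, s["tool_pos"], R
E
python3 - <<'E'
from h import *
T=eyes.get_image("top");S=eyes.get_image("scene")
a=cv2.resize(T["image"][178:303,265:390],(400,400),interpolation=cv2.INTER_CUBIC)
b=cv2.resize(S["image"][205:345,230:370],(400,400),interpolation=cv2.INTER_CUBIC)
cv2.imwrite("pics/crop.png",np.hstack([a,b])[:,:,::-1])
# handle: brown mask
for d,n,box in((T,"top",(315,365,205,240)),(S,"scene",(255,335,205,232))):
    x0,x1,y0,y1=box; h=cv2.cvtColor(d["image"],cv2.COLOR_RGB2HSV)[y0:y1,x0:x1]
    m=((h[...,0]<18)&(h[...,1]>100)&(h[...,2]>75)).astype(np.uint8)
    k,l,st,ce=cv2.connectedComponentsWithStats(m)
    for i in range(1,k):
        if st[i,4]>40: 
            pts=np.argwhere(l==i)[:,::-1]+[x0,y0]; print(n,st[i],pts.mean(0),cv2.minAreaRect(pts.astype(np.float32)))
h=cv2.cvtColor(T["image"],cv2.COLOR_RGB2HSV)[230:345,425:545]
m=((h[...,2]>80)).astype(np.uint8)
cs,_=cv2.findContours(m,0,1);c=max(cs,key=cv2.contourArea);e=cv2.fitEllipse(c);print("board",e, onz(T,e[0][0]+425,e[0][1]+230,18))
E
```

```text
top [  9  14  31   9 224] [339.12053571 222.60267857] ((339.064697265625, 222.84117126464844), (7.823043346405029, 30.371814727783203), 85.60128784179688)
scene [   0    0   80   27 1292] [298.2120743  214.18343653] ((294.5, 218.0), (26.0, 79.0), 90.0)
board ((59.6380500793457, 56.86346435546875), (134.69517517089844, 141.32586669921875), 88.20531463623047) [ 506.33162143 -324.61231588   18.        ]
```

View pics/crop.png

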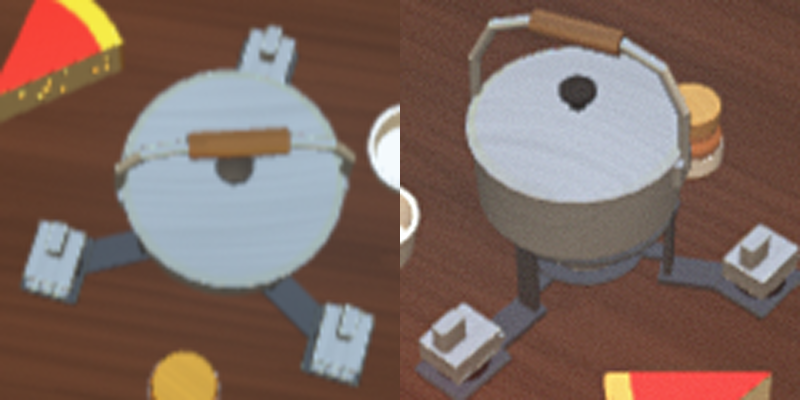

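The crop shows the handle bar at top (339,222.7) and scene (292,216). The thumb grips are at top (349,191), (284,253) and (374,278), and at scene (247,317) and (354,290).

```bash
python3 - <<'E'
from h import *
from scipy.optimize import least_squares
T=eyes.get_image("top");S=eyes.get_image("scene")
h=cv2.cvtColor(S["image"],cv2.COLOR_RGB2HSV)[203:226,262:320]
m=((h[...,0]<18)&(h[...,1]>125)&(h[...,2]>90)).astype(np.uint8)
k,l,st,ce=cv2.connectedComponentsWithStats(m)
for i in range(1,k):
    if st[i,4]>30: print(st[i],ce[i]+[262,203])
print("handle",tri(T,(339.1,222.7),S,(292,215.8)), onz(T,339.1,222.7,228))
a=onz(T,324,224,228);b=onz(T,355,221.6,228);print("handle ang from y", np.degrees(np.arctan2(*( (a-b)[:2]*[-1,1]))) , (a-b))
g={"far":((349.1,191.5),(247.5,316.5)),"left":((283.75,253),(354.3,289.7)),"right":((374.4,278.2),None)}
P={}
for n,(t,s) in g.items():
    P[n]=onz(T,*t,60); print(n,P[n], tri(T,t,S,s) if s else "", onz(S,*s,60) if s else "")
def f(p):
    o=[]
    for n,k in(("far",0),("left",120),("right",-120)):
        w=p[2]+np.radians(k); q=[p[0]+130*np.cos(w),p[1]+130*np.sin(w)]; o+=list(P[n][:2]-q)
    return o
q=least_squares(f,[600,0,0]);print(q.x,np.degrees(q.x[2]),np.array(q.fun))
# board
h=cv2.cvtColor(T["image"],cv2.COLOR_RGB2HSV);print(h[287,484],h[340,484],h[260,440],h[300,545])
hh=h[230:345,425:545]; best=cv2.inRange(hh,(0,0,int(h[287,484,2])-22),(25,255,255))
best=cv2.morphologyEx(best,cv2.MORPH_OPEN,np.ones((5,5)))
c=max(cv2.findContours(best,0,1)[0],key=cv2.contourArea);e=cv2.fitEllipse(cv2.convexHull(c));print("board",e,onz(T,e[0][0]+425,e[0][1]+230,18),onz(T,484.3,287,18))
# lid / pot: knob
E
```

```text
[13  9 31 12 93] [289.92473118 217.56989247]
handle (array([543.96239767,  51.81681092, 224.84426982]), np.float64(3.8003071960120933)) [543.98577644  50.17998729 228.        ]
handle ang from y 14.29956362473206 [-15.48964242  60.77022189   0.        ]
far [677.33291196  37.17118631  60.        ] (array([677.85265425,  38.31196085,  56.65420491]), np.float64(2.782666369635565)) [679.43435975  41.54743309  60.        ]
left [498.43594363 166.69054826  60.        ] (array([498.72079957, 170.73845116,  51.05651088]), np.float64(6.900708172643168)) [504.44608267 177.47321051  60.        ]
right [474.75728945 -53.40757172  60.        ]  
[ 5.50175382e+02  5.01513876e+01 -1.04448569e-01] -5.984462183322353 [-2.13399643  0.57343736  1.16852991 -2.20740531  0.96546652  1.63396796]
[ 16 151 144] [ 11 146  94] [ 11 141  98] [ 11 143  91]
board ((58.87775802612305, 56.75471878051758), (85.73213195800781, 93.92981719970703), 134.12567138671875) [ 506.28702948 -322.77054537   18.        ] [ 505.86045289 -323.82849839   18.        ]
```

```bash
cat >> h.py <<'E'
def plan(wps,start=None):
    """wps: (x,y,z,yaw deg of tool y). Prints travel/roll per call, tool pointing down"""
    s=sensors.read_state();R=Ro.from_quat(s["tcp_rot"]).as_matrix()
    p=np.array(s["tool_pos"]);yaw=np.degrees(np.arctan2(R[1,1],R[0,1]))
    if start is not None: p=np.array(start[:3],float);yaw=start[3]
    for w in wps:
        q=np.array(w[:3],float);a=np.radians(yaw);ya=np.array([np.cos(a),np.sin(a),0]);za=np.array([0,0,-1]);xa=np.cross(ya,za)
        d=(q-p)/1000;dy=(w[3]-yaw+180)%360-180
        print(np.round([d@xa,d@ya,d@za],4),"roll",round(-np.radians(dy),4),"len",round(np.linalg.norm(d)*1000),"yaw0",round(yaw,2))
        p=q;yaw=w[3]
E
python3 - <<'E'
from h import *
plan([(290,-480,320,-42),(375,-310,320,-14),(460,-135,320,14.3),(530,20,320,14.3)])
E
```

```text
[ 0.1112 -0.1252 -0.0978] roll -0.494 len 194 yaw0 -70.3
[ 0.1832 -0.0506  0.    ] roll -0.4887 len 190 yaw0 -42
[0.1904 0.0401 0.    ] roll -0.4939 len 195 yaw0 -14
[0.1329 0.1061 0.    ] roll -0.0 len 170 yaw0 14.3
```

>>> carry_out:
  moves:
    - {"travel": [0.022,-0.025,-0.02],"roll": -0.1}
    - {"travel": [0.044,-0.05,-0.04],"roll": -0.2}
    - {"travel": [0.067,-0.075,-0.06],"roll": -0.3}
    - {"travel": [0.089,-0.1,-0.08],"roll": -0.4}
    - {"travel": [0.111,-0.125,-0.098],"roll": -0.494}
  jaw: 1

```text
clock: 0.72
tool_pos: [290.5, -478.9, 321.8]
tcp_rot: [0.913, 0.409, 0.0, 0.0]
wrist_force: [1.3, -0.5, 0.2]
width: 86.9
gripper_force: 0.0
```

>>> carry_out:
  moves:
    - {"travel": [0.037,-0.01,0],"roll": -0.1}
    - {"travel": [0.073,-0.02,0],"roll": -0.2}
    - {"travel": [0.11,-0.03,0],"roll": -0.3}
    - {"travel": [0.147,-0.04,0],"roll": -0.4}
    - {"travel": [0.183,-0.051,0],"roll": -0.489}

```text
clock: 1.13
tool_pos: [375.0, -308.4, 320.8]
tcp_rot: [0.786, 0.618, -0.0, 0.0]
wrist_force: [-0.2, -0.1, 0.3]
width: 87.0
gripper_force: 0.0
```

>>> carry_out:
  moves:
    - {"travel": [0.038,0.008,0],"roll": -0.1}
    - {"travel": [0.076,0.016,0],"roll": -0.2}
    - {"travel": [0.114,0.024,0],"roll": -0.3}
    - {"travel": [0.152,0.032,0],"roll": -0.4}
    - {"travel": [0.19,0.04,0],"roll": -0.494}

```text
clock: 1.55
tool_pos: [459.5, -133.8, 320.9]
tcp_rot: [0.612, 0.791, -0.0, 0.001]
wrist_force: [0.8, 0.9, -0.6]
width: 87.2
gripper_force: 0.0
```

>>> carry_out:
  moves:
    - {"travel": [0.027,0.021,0],"roll": 0}
    - {"travel": [0.053,0.042,0],"roll": 0}
    - {"travel": [0.08,0.064,0],"roll": 0}
    - {"travel": [0.107,0.085,0],"roll": 0}
    - {"travel": [0.133,0.106,0],"roll": 0}

```text
clock: 1.97
tool_pos: [529.3, 21.2, 320.8]
tcp_rot: [0.613, 0.79, 0.0, 0.0]
wrist_force: [0.9, 0.3, 1.0]
width: 87.3
gripper_force: 0.0
```

```bash
python3 - <<'E'
from h import *
d=eyes.get_image("wrist");cv2.imwrite("pics/w1.png",d["image"][:,:,::-1])
print(d["fx"],d["cx"],d["cy"],d["R"],d["t"]);s=sensors.read_state();print(s["clock"],s["tool_pos"],s["tcp_rot"],s["joints"],s["joint_vel"])
E
```

```text
371.64829954431775 319.6898962068056 246.63591048583788 [[ 9.69035990e-01  2.46919411e-01  2.32379085e-04]
 [ 2.36875627e-01 -9.29883991e-01  2.81435073e-01]
 [ 6.97078680e-02 -2.72665670e-01 -9.59580245e-01]] [-518.02806584 -166.53012006  454.4269464 ]
2.0167 [531.01293261  29.09379218 321.05667033] [ 6.09729934e-01  7.92601213e-01  3.49660790e-03 -7.05962726e-04] [ 0.46917307  0.22437966 -0.71197453  1.70755351  0.14740514  1.26155375
 -0.01542847] [ 0.04608073 -0.04831927  0.00778309  0.04938773 -0.04136355  0.02126509
  0.17042333]
```

View pics/w1.png

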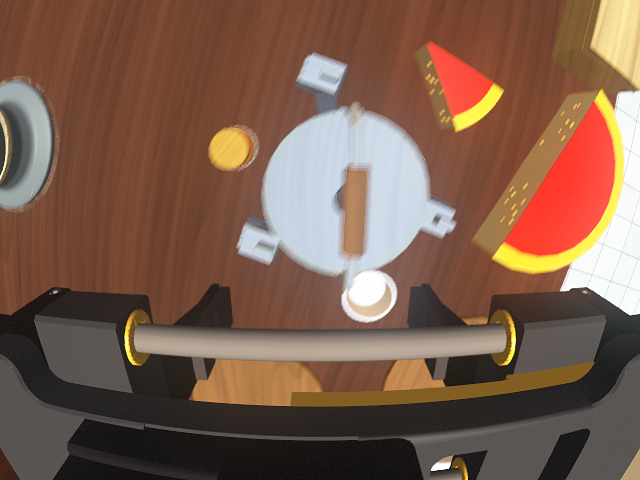

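The wrist view shows the handle bar from (346,168) to (366,255). The grips are near (325,70) left, (258,235) right and (437,218) far.

```bash
cat >> h.py <<'E'
def wz(d,u,v,z):
    x=np.array([u-d["cx"],v-d["cy"]]);rr=np.hypot(*x);th=rr/d["fx"]
    c=np.r_[x/rr*np.sin(th),np.cos(th)];R=np.array(d["R"]);o=-R.T@np.array(d["t"]);k=R.T@c
    return o+k*(z-o[2])/k[2]
E
python3 - <<'E'
from h import *
d=eyes.get_image("wrist");s=sensors.read_state();print(s["clock"],s["tool_pos"],s["joint_vel"].round(3))
h=cv2.cvtColor(d["image"],cv2.COLOR_RGB2HSV)[150:275,320:390]
m=cv2.inRange(h,(5,110,110),(18,255,255));k,l,st,ce=cv2.connectedComponentsWithStats(m)
i=1+np.argmax(st[1:,4]);pts=np.argwhere(l==i)[:,::-1]+[320,150]
print(st[i],cv2.minAreaRect(pts.astype(np.float32)))
W=np.array([wz(d,*p,229) for p in pts[::3]])[:,:2].astype(np.float32)
print("handle world",cv2.minAreaRect(W),W.mean(0))
for n,p in(("left",(325,70)),("right",(259,234)),("far",(437,218))): print(n,wz(d,*p,60))
E
```

```text
2.0667 [529.83124925  26.11282526 320.87343864] [ 0.055 -0.025  0.071  0.029  0.025  0.028  0.054]
[  12   32   28   89 1939] ((345.5414733886719, 226.2127227783203), (23.493803024291992, 87.82582092285156), 3.012787342071533)
handle world ((544.0465087890625, 51.522239685058594), (16.43779182434082, 63.75862121582031), 12.708833694458008) [543.7251    52.784233]
left [496.36975535 186.93343125  60.        ]
right [469.76239867 -16.69344972  60.        ]
far [670.6995075  57.2377861  60.       ]
```

```bash
python3 - <<'E'
from h import *
plan([(544,51.5,300,14)],start=(530,20,320,14.3))
s=sensors.read_state();print(s["tool_pos"])
E
```

```text
[0.0271 0.0213 0.02  ] roll 0.0052 len 40 yaw0 14.3
[529.83124925  26.11282526 320.87343864]
```

>>> carry_out:
  moves:
    - {"travel": [0.014,0.011,0.01],"roll": 0}
    - {"travel": [0.027,0.021,0.02],"roll": 0.01}
    - {"travel": [0.027,0.021,0.03],"roll": 0.01}
    - {"travel": [0.027,0.021,0.04],"roll": 0.01}
    - {"travel": [0.027,0.021,0.04],"roll": 0.01}

```text
clock: 2.48
tool_pos: [541.1, 49.1, 278.1]
tcp_rot: [0.618, 0.786, -0.002, -0.001]
wrist_force: [0.1, -0.3, -0.5]
width: 87.3
gripper_force: 0.0
```

```bash
python3 - <<'E'
from h import *
d=eyes.get_image("wrist");s=sensors.read_state();print(s["clock"],s["tool_pos"],s["tcp_rot"].round(4),s["joint_vel"].round(3))
h=cv2.cvtColor(d["image"],cv2.COLOR_RGB2HSV)
m=cv2.inRange(h,(5,110,110),(18,255,255));m[:, :310]=0;m[:,400:]=0;m[300:]=0;k,l,st,ce=cv2.connectedComponentsWithStats(m)
i=1+np.argmax(st[1:,4]);pts=np.argwhere(l==i)[:,::-1]
W=np.array([wz(d,*p,229) for p in pts[::3]])[:,:2].astype(np.float32)
print("handle world",st[i],cv2.minAreaRect(W),W.mean(0))
plan([(544,51.5,206,14)])
E
```

```text
2.5333 [541.71503143  49.09879304 279.26655376] [ 6.180e-01  7.862e-01 -1.400e-03 -7.000e-04] [ 0.005 -0.016 -0.007 -0.032 -0.004  0.    -0.002]
handle world [ 318    0   82  171 9785] ((535.5584716796875, 164.43759155273438), (46.46227264404297, 102.3155517578125), 13.51447582244873) [538.44116 169.30333]
[0.0018 0.0028 0.0733] roll -0.0059 len 73 yaw0 13.66
```

>>> carry_out:
  moves:
    - {"travel": [0.002,0.003,0.02],"roll": 0}
    - {"travel": [0.002,0.003,0.04],"roll": 0}
    - {"travel": [0.002,0.003,0.058],"roll": 0}
    - {"travel": [0.002,0.003,0.072],"roll": 0}
    - {"travel": [0.002,0.003,0.073],"roll": 0}

```text
clock: 2.95
tool_pos: [543.6, 51.6, 205.4]
tcp_rot: [0.618, 0.786, -0.002, -0.001]
wrist_force: [-0.6, 0.1, 1.0]
width: 86.9
gripper_force: 0.0
```

>>> carry_out:
  moves:
    - {"travel": [0,0,0],"roll": 0}
    - {"travel": [0,0,0],"roll": 0}
    - {"travel": [0,0,0],"roll": 0}
    - {"travel": [0,0,0],"roll": 0}
    - {"travel": [0,0,0],"roll": 0}
  jaw: -1

```text
clock: 3.37
tool_pos: [545.6, 53.6, 208.4]
tcp_rot: [0.617, 0.787, 0.0, 0.001]
wrist_force: [0.5, 0.6, 0.2]
width: 61.5
gripper_force: 0.0
```

>>> carry_out:
  moves:
    - {"travel": [0,0,0],"roll": 0}
    - {"travel": [0,0,0],"roll": 0}
    - {"travel": [0,0,0],"roll": 0}
    - {"travel": [0,0,0],"roll": 0}
    - {"travel": [0,0,0],"roll": 0}

```text
clock: 3.78
tool_pos: [545.1, 53.5, 207.5]
tcp_rot: [0.617, 0.787, -0.0, 0.0]
wrist_force: [0.9, -0.1, -0.3]
width: 28.7
gripper_force: 0.0
```

>>> carry_out:
  moves:
    - {"travel": [0,0,0],"roll": 0}
    - {"travel": [0,0,0],"roll": 0}
    - {"travel": [0,0,0],"roll": 0}
    - {"travel": [0,0,0],"roll": 0}
    - {"travel": [0,0,0],"roll": 0}

```text
clock: 4.2
tool_pos: [544.6, 53.4, 207.4]
tcp_rot: [0.617, 0.787, -0.0, -0.0]
wrist_force: [-2.1, -1.2, 1.4]
width: 16.9
gripper_force: 30.0
```

>>> carry_out:
  moves:
    - {"travel": [0,0,-0.005],"roll": 0}
    - {"travel": [0,0,-0.015],"roll": 0}
    - {"travel": [0,0,-0.03],"roll": 0}
    - {"travel": [0,0,-0.045],"roll": 0}
    - {"travel": [0,0,-0.06],"roll": 0}

```text
clock: 4.62
tool_pos: [544.7, 53.5, 267.8]
tcp_rot: [0.617, 0.787, -0.0, -0.0]
wrist_force: [-0.1, 0.1, -6.9]
width: 17.0
gripper_force: 30.0
```

```bash
python3 - <<'E'
from h import *
s=sensors.read_state();print(s["clock"],s["tool_pos"],s["tcp_rot"].round(4),s["wrist_force"],s["width"],s["gripper_force"])
T=eyes.get_image("top");S=eyes.get_image("scene")
cv2.imwrite("pics/lift.png",cv2.resize(np.hstack([T["image"][120:360,220:540],S["image"][140:380,120:440]]),(800,300))[:,:,::-1])
plan([(506,-323.5,266,14)])
E
```

```text
4.6167 [544.69981472  53.50225148 267.82784687] [ 6.172e-01  7.868e-01 -3.000e-04 -5.000e-04] [-0.06694836  0.07179033 -6.93657906] 16.97856235323836 29.956124424934387
[-0.3572 -0.1292  0.0039] roll -0.0042 len 380 yaw0 13.76
```

View pics/lift.png

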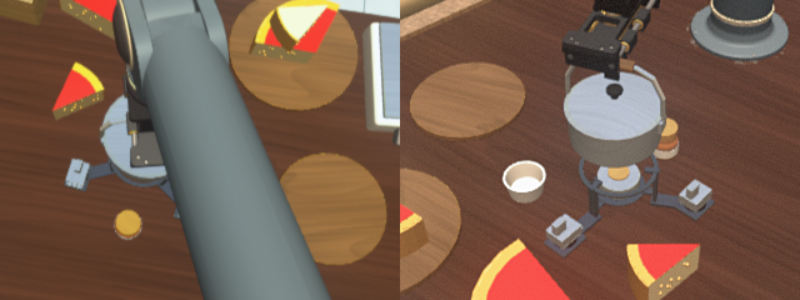

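The pot hangs upright, clear of the stand rests. Next I'll carry it to the board.

>>> carry_out:
  moves:
    - {"travel": [-0.004,-0.0015,0],"roll": 0}
    - {"travel": [-0.012,-0.0045,0],"roll": 0}
    - {"travel": [-0.024,-0.009,0],"roll": 0}
    - {"travel": [-0.04,-0.0145,0],"roll": 0}
    - {"travel": [-0.058,-0.021,0],"roll": 0}

```text
clock: 5.13
tool_pos: [537.4, -8.7, 266.1]
tcp_rot: [0.617, 0.787, -0.001, -0.001]
wrist_force: [-0.5, -0.3, -7.0]
width: 17.4
gripper_force: 30.0
```

>>> carry_out:
  moves:
    - {"travel": [-0.02,-0.0072,0],"roll": 0}
    - {"travel": [-0.04,-0.0145,0],"roll": 0}
    - {"travel": [-0.06,-0.0217,0],"roll": 0}
    - {"travel": [-0.08,-0.029,0],"roll": 0}
    - {"travel": [-0.1,-0.0361,0],"roll": 0}

```text
clock: 5.55
tool_pos: [525.6, -115.7, 266.0]
tcp_rot: [0.618, 0.786, -0.001, -0.001]
wrist_force: [1.5, -0.2, -7.2]
width: 17.4
gripper_force: 30.0
```

>>> carry_out:
  moves:
    - {"travel": [-0.02,-0.0072,0],"roll": 0}
    - {"travel": [-0.04,-0.0145,0],"roll": 0}
    - {"travel": [-0.06,-0.0217,0],"roll": 0}
    - {"travel": [-0.08,-0.029,0],"roll": 0}
    - {"travel": [-0.1,-0.0361,0],"roll": 0}

```text
clock: 5.97
tool_pos: [514.1, -221.2, 265.9]
tcp_rot: [0.618, 0.786, -0.001, -0.001]
wrist_force: [0.8, -0.1, -8.1]
width: 17.2
gripper_force: 30.0
```

>>> carry_out:
  moves:
    - {"travel": [-0.02,-0.0072,0],"roll": 0}
    - {"travel": [-0.04,-0.0145,0],"roll": 0}
    - {"travel": [-0.06,-0.0217,0],"roll": 0}
    - {"travel": [-0.077,-0.028,0],"roll": 0}
    - {"travel": [-0.088,-0.032,0],"roll": 0}

```text
clock: 6.38
tool_pos: [503.3, -316.0, 265.6]
tcp_rot: [0.619, 0.786, -0.001, -0.001]
wrist_force: [0.0, -2.2, -7.0]
width: 17.1
gripper_force: 30.0
```

>>> carry_out:
  moves:
    - {"travel": [-0.007,-0.003,0],"roll": 0}
    - {"travel": [-0.01,-0.004,0],"roll": 0}
    - {"travel": [-0.011,-0.004,0],"roll": 0}
    - {"travel": [-0.011,-0.004,0],"roll": 0}
    - {"travel": [-0.011,-0.004,0],"roll": 0}

```text
clock: 6.8
tool_pos: [505.0, -322.3, 267.6]
tcp_rot: [0.616, 0.787, 0.0, -0.0]
wrist_force: [0.6, -0.0, -7.3]
width: 16.6
gripper_force: 30.0
```

```bash
python3 - <<'E'
from h import *
s=sensors.read_state();print(s["clock"],s["tool_pos"],s["tcp_rot"].round(4),s["wrist_force"],s["width"])
S=eyes.get_image("scene");W=eyes.get_image("wrist")
print(wz(W,320,250,18))
cv2.imwrite("pics/over.png",np.hstack([cv2.resize(S["image"][130:310,60:300],(400,300)),cv2.resize(W["image"],(400,300))])[:,:,::-1])
plan([(506,-323.5,150,14)])
E
```

```text
6.8 [ 504.96949922 -322.30600385  267.62186774] [ 6.165e-01  7.874e-01  4.000e-04 -2.000e-04] [ 0.57211052 -0.01449429 -7.33566128] 16.631208116053003
[ 516.22579131 -367.36855231   18.        ]
[-0.0011  0.0009  0.1178] roll -0.0024 len 118 yaw0 13.87
```

View pics/over.png

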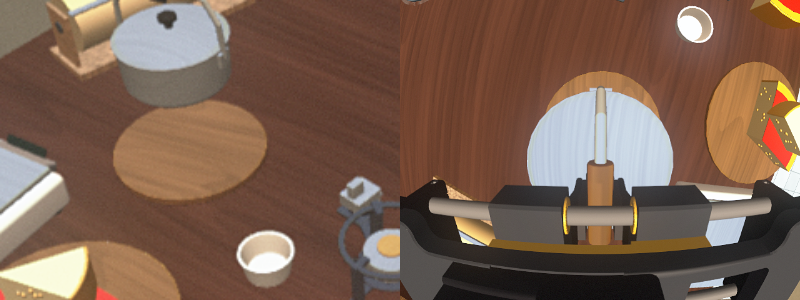

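```bash
python3 - <<'E'
from h import *
S=eyes.get_image("scene")
print(proj(S,(506,-323.5,18)),proj(S,(505,-322.3,135)))
h=cv2.cvtColor(S["image"],cv2.COLOR_RGB2HSV)[185:255,115:230]
v=int(cv2.cvtColor(S["image"],cv2.COLOR_RGB2HSV)[225,174,2]);print(v)
c=max(cv2.findContours(cv2.morphologyEx(cv2.inRange(h,(0,0,v-22),(25,255,255)),cv2.MORPH_OPEN,np.ones((5,5))),0,1)[0],key=cv2.contourArea)
e=cv2.fitEllipse(cv2.convexHull(c));print(e,onz(S,e[0][0]+115,e[0][1]+185,18))
E
```

```text
(np.float64(173.35316572333699), np.float64(215.34841324249624)) (np.float64(166.48830598998316), np.float64(176.27614187062767))
161
((58.41840744018555, 34.7463493347168), (58.57118606567383, 92.73124694824219), 80.11289978027344) [ 517.8005046  -312.15695419   18.        ]
```

>>> carry_out:
  moves:
    - {"travel": [0,0,0.008],"roll": 0}
    - {"travel": [0,0,0.022],"roll": 0}
    - {"travel": [0,0,0.038],"roll": 0}
    - {"travel": [0,0,0.054],"roll": 0}
    - {"travel": [0,0,0.07],"roll": 0}

```text
clock: 7.37
tool_pos: [504.3, -323.7, 196.4]
tcp_rot: [0.617, 0.787, -0.0, -0.0]
wrist_force: [-0.4, 0.0, -7.6]
width: 17.3
gripper_force: 30.0
```

>>> carry_out:
  moves:
    - {"travel": [0,0,0.012],"roll": 0}
    - {"travel": [0,0,0.022],"roll": 0}
    - {"travel": [0,0,0.03],"roll": 0}
    - {"travel": [0,0,0.036],"roll": 0}
    - {"travel": [0,0,0.039],"roll": 0}

```text
clock: 7.78
tool_pos: [504.4, -323.9, 157.9]
tcp_rot: [0.617, 0.787, 0.0, -0.0]
wrist_force: [-0.9, -0.3, -7.2]
width: 17.0
gripper_force: 30.0
```

>>> carry_out:
  moves:
    - {"travel": [0,0,0.002],"roll": 0}
    - {"travel": [0,0,0.004],"roll": 0}
    - {"travel": [0,0,0.006],"roll": 0}
    - {"travel": [0,0,0.007],"roll": 0}
    - {"travel": [0,0,0.0075],"roll": 0}

```text
clock: 8.2
tool_pos: [504.5, -324.0, 151.2]
tcp_rot: [0.617, 0.787, -0.0, 0.0]
wrist_force: [-0.1, -0.0, -7.9]
width: 16.9
gripper_force: 30.0
```

>>> carry_out:
  moves:
    - {"travel": [0,0,0.0005],"roll": 0}
    - {"travel": [0,0,0.001],"roll": 0}
    - {"travel": [0,0,0.001],"roll": 0}
    - {"travel": [0,0,0.001],"roll": 0}

```text
clock: 8.53
tool_pos: [504.6, -323.9, 150.5]
tcp_rot: [0.617, 0.787, 0.0, 0.0]
wrist_force: [-0.4, 0.5, -5.5]
width: 16.7
gripper_force: 30.0
```

Contact is starting.

>>> carry_out:
  moves:
    - {"travel": [0,0,0.0005],"roll": 0}
    - {"travel": [0,0,0.001],"roll": 0}
    - {"travel": [0,0,0.001],"roll": 0}
    - {"travel": [0,0,0.001],"roll": 0}

```text
clock: 8.87
tool_pos: [504.7, -323.9, 150.5]
tcp_rot: [0.617, 0.787, -0.0, 0.0]
wrist_force: [-3.9, 3.2, 6.0]
width: 17.5
gripper_force: 30.0
```

>>> carry_out:
  moves:
    - {"travel": [0,0,0.0005],"roll": 0}
    - {"travel": [0,0,0.001],"roll": 0}
    - {"travel": [0,0,0.001],"roll": 0}

```text
clock: 9.12
tool_pos: [504.8, -323.9, 150.4]
tcp_rot: [0.617, 0.787, -0.0, 0.001]
wrist_force: [-6.5, 4.3, 11.1]
width: 17.2
gripper_force: 30.0
```

>>> carry_out:
  moves:
    - {"travel": [0,0,-0.001],"roll": 0}
    - {"travel": [0,0,-0.0018],"roll": 0}
    - {"travel": [0,0,-0.0018],"roll": 0}

```text
clock: 9.37
tool_pos: [504.7, -323.8, 150.4]
tcp_rot: [0.617, 0.787, 0.0, 0.0]
wrist_force: [-2.9, 1.9, 5.3]
width: 17.2
gripper_force: 30.0
```

>>> carry_out:
  moves:
    - {"travel": [0,0,0],"roll": 0}
    - {"travel": [0,0,0],"roll": 0}
    - {"travel": [0,0,0],"roll": 0}
    - {"travel": [0,0,0],"roll": 0}
    - {"travel": [0,0,0],"roll": 0}
  jaw: 1

```text
clock: 9.78
tool_pos: [504.8, -324.2, 149.8]
tcp_rot: [0.617, 0.787, 0.0, 0.0]
wrist_force: [-0.4, -0.6, -0.6]
width: 42.5
gripper_force: 0.0
```

>>> carry_out:
  moves:
    - {"travel": [0,0,0],"roll": 0}
    - {"travel": [0,0,0],"roll": 0}
    - {"travel": [0,0,0],"roll": 0}
    - {"travel": [0,0,0],"roll": 0}
    - {"travel": [0,0,-0.005],"roll": 0}

```text
clock: 10.2
tool_pos: [503.8, -323.7, 154.1]
tcp_rot: [0.617, 0.787, -0.0, -0.001]
wrist_force: [-0.5, -0.3, -0.2]
width: 75.7
gripper_force: 0.0
```

>>> carry_out:
  moves:
    - {"travel": [0,0,-0.025],"roll": 0}
    - {"travel": [0,0,-0.05],"roll": 0}
    - {"travel": [0,0,-0.08],"roll": 0}
    - {"travel": [0,0,-0.11],"roll": 0}
    - {"travel": [0,0,-0.14],"roll": 0}

```text
clock: 10.62
tool_pos: [504.3, -323.7, 296.7]
tcp_rot: [0.617, 0.787, 0.0, 0.0]
wrist_force: [0.5, -1.1, -0.8]
width: 87.0
gripper_force: 0.0
```

```bash
python3 - <<'E'
from h import *
s=sensors.read_state();print(s["clock"],s["tool_pos"],s["width"],s["joints"].round(3))
# 84 deg = stand +y ; -96 alternative
plan([(470,-140,270,50),(460,0,270,84)])
plan([(500,-200,280,-20),(490,-60,280,-55),(480,50,280,-96)])
S=eyes.get_image("scene");T=eyes.get_image("top")
cv2.imwrite("pics/placed.png",np.hstack([cv2.resize(S["image"][130:370,80:400],(400,300)),cv2.resize(T["image"][150:390,240:560],(400,300))])[:,:,::-1])
E
```

```text
10.6167 [ 504.31957465 -323.74493197  296.73756308] 86.9877623435098 [ 0.911  0.339 -0.54   1.6    0.181  1.252  0.58 ]
[0.1866 0.0104 0.0267] roll -0.6325 len 189 yaw0 13.76
[0.0977 0.1008 0.    ] roll -0.5934 len 140 yaw0 50
[0.1212 0.0252 0.0167] roll 0.5893 len 125 yaw0 13.76
[ 0.1281 -0.0573  0.    ] roll 0.6109 len 140 yaw0 -20
[ 0.0549 -0.0958  0.    ] roll 0.7156 len 110 yaw0 -55
```

View pics/placed.png

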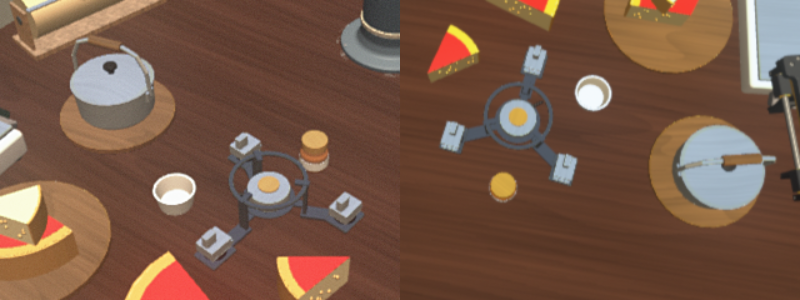

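The pot stands fully on the board, with a wooden rim visible all round. Next I'll look at the caps with the wrist camera from above the stand.

>>> carry_out:
  moves:
    - {"travel": [0.035,0.012,0],"roll": 0}
    - {"travel": [0.07,0.024,0],"roll": 0}
    - {"travel": [0.105,0.036,0],"roll": 0}
    - {"travel": [0.14,0.048,0],"roll": 0}
    - {"travel": [0.175,0.06,0],"roll": 0}

```text
clock: 11.13
tool_pos: [520.6, -138.0, 294.6]
tcp_rot: [0.617, 0.787, -0.0, -0.0]
wrist_force: [0.0, -0.1, -0.1]
width: 87.3
gripper_force: 0.0
```

>>> carry_out:
  moves:
    - {"travel": [0.03,0.01,0],"roll": 0}
    - {"travel": [0.06,0.02,0],"roll": 0}
    - {"travel": [0.09,0.03,0],"roll": 0}
    - {"travel": [0.12,0.04,0],"roll": 0}
    - {"travel": [0.135,0.045,0],"roll": 0}

```text
clock: 11.55
tool_pos: [532.2, 7.0, 294.9]
tcp_rot: [0.615, 0.788, 0.001, -0.0]
wrist_force: [-0.7, 0.8, 0.4]
width: 87.1
gripper_force: 0.0
```

>>> carry_out:
  moves:
    - {"travel": [0,0,0],"roll": 0}
    - {"travel": [0,0,0],"roll": 0}
    - {"travel": [0,0,0],"roll": 0}
    - {"travel": [0,0,0],"roll": 0}
    - {"travel": [0,0,0],"roll": 0}

```text
clock: 11.97
tool_pos: [532.7, 0.4, 294.6]
tcp_rot: [0.618, 0.786, -0.0, 0.0]
wrist_force: [-1.0, -0.4, -0.0]
width: 86.7
gripper_force: 0.0
```

```bash
python3 - <<'E'
from h import *
import pickle
d=eyes.get_image("wrist");pickle.dump(d,open("w2.pkl","wb"))
s=sensors.read_state();print(s["clock"],s["tool_pos"],s["tcp_rot"].round(4),s["joint_vel"].round(3))
# project the expected grips to find where to crop
def wp(X):
    c=np.array(d["R"])@np.array(X,float)+np.array(d["t"]);th=np.arctan2(np.hypot(c[0],c[1]),c[2]);k=d["fx"]*th/np.hypot(c[0],c[1]);return np.array([c[0]*k+d["cx"],c[1]*k+d["cy"]])
out=[]
for X in((677,37,60),(498,167,60),(475,-53,60)):
    p=wp(X);print(p); u,v=[int(round(q)) for q in p]
    y0=max(0,v-50);x0=u-50;c=d["image"][y0:y0+100,x0:x0+100];print("origin",x0,y0);out.append(cv2.resize(c,(260,260),interpolation=cv2.INTER_CUBIC))
cv2.imwrite("pics/caps.png",np.hstack(out)[:,:,::-1])
E
```

```text
12.0167 [532.75191092   0.72093629 294.68058923] [ 6.183e-01  7.859e-01 -2.000e-04  0.000e+00] [-0.001 -0.002 -0.007  0.001 -0.001  0.001 -0.   ]
[451.30339438 212.96676175]
origin 401 163
[325.0981139   56.19091318]
origin 275 6
[258.89325973 246.88486244]
origin 209 197
```

View pics/caps.png

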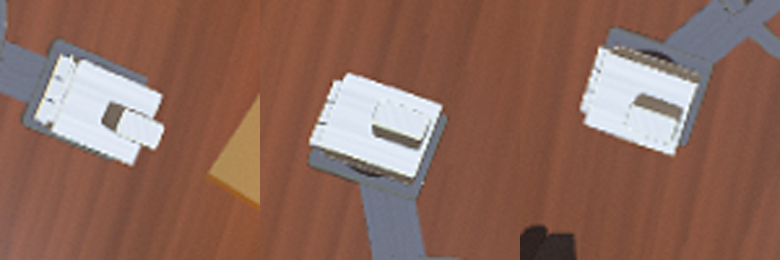

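The crops show the grip top faces centred at wrist pixels of about (455.2,211.8) far, (330.4,51) left and (261.3,245.5) right.

```bash
python3 - <<'E'
from h import *
import pickle
from scipy.optimize import least_squares
d=pickle.load(open("w2.pkl","rb"))
P={n:wz(d,*p,60)[:2] for n,p in(("far",(455.2,211.8)),("left",(330.4,51)),("right",(261.3,245.5)))}
print(P)
def f(p):
    o=[]
    for n,k in(("far",0),("left",120),("right",-120)):
        w=p[2]+np.radians(k); o+=list(P[n]-[p[0]+130*np.cos(w),p[1]+130*np.sin(w)])
    return o
q=least_squares(f,[550,50,0]);print(q.x,np.degrees(q.x[2]),q.fun.round(1))
# free radius, stand axes from fit
for k in(0,120,-120):
    w=q.x[2]+np.radians(k);print(k,q.x[0]+130*np.cos(w),q.x[1]+130*np.sin(w))
# orientation of caps: hinge edge line on left cap at z=38
a=wz(d,(310-260)/2.6+275,146/2.6+6,38);b=wz(d,(333-260)/2.6+275,80/2.6+6,38);print("cap y axis",np.degrees(np.arctan2(*(a-b)[[1,0]])),np.linalg.norm(a-b))
c=wz(d,(347-260)/2.6+275,74/2.6+6,38);e=wz(d,(442-260)/2.6+275,102/2.6+6,38);print("cap x axis",np.degrees(np.arctan2(*(e-c)[[1,0]])),np.linalg.norm(e-c))
E
```

```text
{'far': array([681.23048925,  39.51849832]), 'left': array([502.03288252, 174.04485534]), 'right': array([477.36313113, -50.76400179])}
[ 5.53542168e+02  5.42664506e+01 -1.12122304e-01] -6.424134829384129 [-1.5 -0.2  0.5  0.6  1.  -0.4]
0 682.7258816026674 39.721071805332016
120 501.54697821454823 173.41551808893257
-120 476.35364308211575 -50.33723801678548
cap y axis -94.2555206170344 31.781177008874614
cap x axis -3.9368728791246417 42.57583214829784
```

```bash
python3 - <<'E'
from h import *
plan([(505,-25,230,48.7),(476.5,-51,150,83.7),(476.5,-51,72,83.7)])
E
```

```text
[-0.0185 -0.033   0.0647] roll -0.6123 len 75 yaw0 13.62
[ 0.0043 -0.0383  0.08  ] roll -0.6109 len 89 yaw0 48.7
[0.    0.    0.078] roll -0.0 len 78 yaw0 83.7
```

>>> carry_out:
  moves:
    - {"travel": [-0.004,-0.007,0.013],"roll": -0.122}
    - {"travel": [-0.007,-0.013,0.026],"roll": -0.244}
    - {"travel": [-0.011,-0.02,0.039],"roll": -0.366}
    - {"travel": [-0.015,-0.026,0.052],"roll": -0.489}
    - {"travel": [-0.0185,-0.033,0.065],"roll": -0.611}
  jaw: -1

```text
clock: 12.43
tool_pos: [504.9, -24.8, 229.3]
tcp_rot: [0.35, 0.937, -0.0, 0.0]
wrist_force: [0.2, -0.4, 0.2]
width: 61.4
gripper_force: 0.0
```

>>> carry_out:
  moves:
    - {"travel": [0.001,-0.008,0.016],"roll": -0.122}
    - {"travel": [0.002,-0.015,0.032],"roll": -0.244}
    - {"travel": [0.0025,-0.023,0.048],"roll": -0.366}
    - {"travel": [0.0035,-0.03,0.064],"roll": -0.489}
    - {"travel": [0.0045,-0.038,0.08],"roll": -0.611}

```text
clock: 12.85
tool_pos: [476.5, -50.3, 149.3]
tcp_rot: [0.052, 0.999, -0.0, 0.0]
wrist_force: [-0.2, -0.7, 0.5]
width: 28.4
gripper_force: 0.0
```

>>> carry_out:
  moves:
    - {"travel": [0,0,0.02],"roll": 0}
    - {"travel": [0,0,0.04],"roll": 0}
    - {"travel": [0,0,0.055],"roll": 0}
    - {"travel": [0,0,0.065],"roll": 0}
    - {"travel": [0,0,0.07],"roll": 0}

```text
clock: 13.27
tool_pos: [476.0, -49.9, 78.6]
tcp_rot: [0.055, 0.998, 0.0, -0.001]
wrist_force: [-0.4, 0.5, 1.0]
width: 1.3
gripper_force: 0.0
```

```bash
python3 - <<'E'
from h import *
d=eyes.get_image("wrist");s=sensors.read_state();print(s["clock"],s["tool_pos"],s["tcp_rot"].round(4),s["width"],s["wrist_force"],s["joints"].round(2))
cv2.imwrite("pics/tap.png",d["image"][60:400,140:500][:,:,::-1])
plan([(476.5,-51,63,83.7)])
E
```

```text
13.3167 [475.99845684 -49.6748142   78.56299629] [ 5.470e-02  9.985e-01  1.000e-04 -1.000e-03] 1.1050855856438302 [-0.90369434  0.04909931 -0.52885573] [ 0.66  0.47 -0.8   2.09  0.48  0.77  1.02]
[-0.0006 -0.0013  0.0156] roll 0.0005 len 16 yaw0 83.73
```

View pics/tap.png

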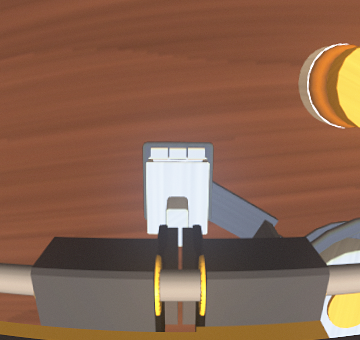

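The closed fingertips sit over the grip at crop (177,215). They are aligned to about 1 mm.

>>> carry_out:
  moves:
    - {"travel": [-0.0005,-0.001,0.006],"roll": 0}
    - {"travel": [-0.0005,-0.001,0.012],"roll": 0}
    - {"travel": [-0.0005,-0.001,0.0165],"roll": 0}
    - {"travel": [-0.0005,-0.001,0.0165],"roll": 0}

```text
clock: 13.65
tool_pos: [476.8, -50.5, 62.8]
tcp_rot: [0.054, 0.999, -0.0, -0.0]
wrist_force: [-0.6, -0.6, -0.1]
width: 0.6
gripper_force: 0.0
```

>>> carry_out:
  moves:
    - {"travel": [0,0,0.001],"roll": 0}
    - {"travel": [0,0,0.002],"roll": 0}
    - {"travel": [0,0,0.002],"roll": 0}

```text
clock: 13.9
tool_pos: [477.2, -50.3, 61.5]
tcp_rot: [0.054, 0.999, -0.0, 0.0]
wrist_force: [0.0, 0.0, 0.2]
width: 0.3
gripper_force: 0.0
```

>>> carry_out:
  moves:
    - {"travel": [0,0,0.001],"roll": 0}
    - {"travel": [0,0,0.0015],"roll": 0}
    - {"travel": [0,0,0.0015],"roll": 0}

```text
clock: 14.15
tool_pos: [477.4, -50.3, 60.1]
tcp_rot: [0.054, 0.999, -0.0, 0.0]
wrist_force: [0.8, -0.0, 1.8]
width: 0.7
gripper_force: 0.8
```

>>> carry_out:
  moves:
    - {"travel": [0,0,0.001],"roll": 0}
    - {"travel": [0,0,0.0015],"roll": 0}
    - {"travel": [0,0,0.0015],"roll": 0}

```text
clock: 14.4
tool_pos: [477.4, -50.3, 58.5]
tcp_rot: [0.054, 0.999, -0.0, 0.0]
wrist_force: [-0.3, -0.4, 2.3]
width: 0.2
gripper_force: 1.2
```

>>> carry_out:
  moves:
    - {"travel": [0,0,0.001],"roll": 0}
    - {"travel": [0,0,0.0015],"roll": 0}
    - {"travel": [0,0,0.0015],"roll": 0}

```text
clock: 14.65
tool_pos: [477.4, -50.4, 56.9]
tcp_rot: [0.054, 0.999, -0.0, 0.0]
wrist_force: [1.2, -0.5, 4.1]
width: 0.3
gripper_force: 1.7
```

>>> carry_out:
  moves:
    - {"travel": [0,0,0.001],"roll": 0}
    - {"travel": [0,0,0.002],"roll": 0}
    - {"travel": [0,0,0.002],"roll": 0}

```text
clock: 14.9
tool_pos: [477.6, -50.3, 55.1]
tcp_rot: [0.054, 0.999, -0.0, 0.0]
wrist_force: [0.6, -0.4, 6.7]
width: 0.5
gripper_force: 3.2
```

>>> carry_out:
  moves:
    - {"travel": [0,0,0.001],"roll": 0}
    - {"travel": [0,0,0.0015],"roll": 0}
    - {"travel": [0,0,0.0015],"roll": 0}

```text
clock: 15.15
tool_pos: [478.1, -50.3, 54.6]
tcp_rot: [0.054, 0.999, -0.001, 0.001]
wrist_force: [-2.2, -0.7, 15.2]
width: 0.5
gripper_force: 7.5
```

>>> carry_out:
  moves:
    - {"travel": [0,0,-0.002],"roll": 0}
    - {"travel": [0,0,-0.0045],"roll": 0}
    - {"travel": [0,0,-0.0045],"roll": 0}

```text
clock: 15.4
tool_pos: [477.3, -50.3, 58.1]
tcp_rot: [0.054, 0.999, -0.0, 0.0]
wrist_force: [0.6, -0.3, 3.4]
width: 0.2
gripper_force: 1.3
```

>>> carry_out:
  moves:
    - {"travel": [0,0,-0.01],"roll": 0}
    - {"travel": [0,0,-0.02],"roll": 0}
    - {"travel": [0,0,-0.03],"roll": 0}
    - {"travel": [0,0,-0.03],"roll": 0}

```text
clock: 15.73
tool_pos: [478.2, -50.2, 89.8]
tcp_rot: [0.054, 0.999, -0.0, 0.002]
wrist_force: [-0.1, -0.5, 0.4]
width: 0.6
gripper_force: 0.0
```

It sinks from 60 to 55 mm at 2–6 N, then stops hard and springs back, so the right foot has the loose bolt. Next I'll pinch its grip.

>>> carry_out:
  moves:
    - {"travel": [0.001,0,0],"roll": 0}
    - {"travel": [0.001,0,0],"roll": 0}
    - {"travel": [0.001,0,0],"roll": 0}
    - {"travel": [0.001,0,0],"roll": 0}
    - {"travel": [0.001,0,0],"roll": 0}
  jaw: -0.1

```text
clock: 16.15
tool_pos: [475.8, -50.2, 87.5]
tcp_rot: [0.054, 0.999, 0.0, -0.0]
wrist_force: [0.0, -0.1, 0.2]
width: 26.1
gripper_force: 0.0
```

>>> carry_out:
  moves:
    - {"travel": [0,0,0],"roll": 0}
    - {"travel": [0,0,0.008],"roll": 0}
    - {"travel": [0,0,0.018],"roll": 0}
    - {"travel": [0,0,0.026],"roll": 0}
    - {"travel": [0,0,0.026],"roll": 0}

```text
clock: 16.57
tool_pos: [474.5, -50.3, 59.7]
tcp_rot: [0.054, 0.999, 0.0, -0.002]
wrist_force: [-0.7, -0.3, 0.1]
width: 39.4
gripper_force: 0.0
```

>>> carry_out:
  moves:
    - {"travel": [0,0,0.006],"roll": 0}
    - {"travel": [0,0,0.012],"roll": 0}
    - {"travel": [0,0,0.018],"roll": 0}
    - {"travel": [0,0,0.02],"roll": 0}
    - {"travel": [0,0,0.02],"roll": 0}

```text
clock: 16.98
tool_pos: [475.6, -50.2, 41.2]
tcp_rot: [0.054, 0.999, 0.0, -0.001]
wrist_force: [-0.5, 0.9, -0.4]
width: 39.0
gripper_force: 0.0
```

```bash
python3 - <<'E'
from h import *
s=sensors.read_state();print(s["clock"],s["tool_pos"],s["tcp_rot"].round(4),s["width"],s["wrist_force"])
E
```

```text
16.9833 [475.64558253 -50.20329111  41.21534554] [ 5.430e-02  9.985e-01  0.000e+00 -6.000e-04] 38.995612310427404 [-0.54926007  0.94131733 -0.41898297]
```

>>> carry_out:
  moves:
    - {"travel": [0,0,0],"roll": 0}
    - {"travel": [0,0,0],"roll": 0}
    - {"travel": [0,0,0],"roll": 0}
    - {"travel": [0,0,0],"roll": 0}
    - {"travel": [0,0,0],"roll": 0}
  jaw: -1

```text
clock: 17.4
tool_pos: [476.2, -50.4, 42.0]
tcp_rot: [0.054, 0.999, -0.0, 0.0]
wrist_force: [0.4, -3.5, 1.1]
width: 13.8
gripper_force: 2.6
```

>>> carry_out:
  moves:
    - {"travel": [0,0,0],"roll": 0}
    - {"travel": [0,0,0],"roll": 0}
    - {"travel": [0,0,0],"roll": 0}

```text
clock: 17.65
tool_pos: [476.1, -51.2, 42.0]
tcp_rot: [0.055, 0.998, -0.001, 0.0]
wrist_force: [-0.8, -4.3, 1.2]
width: 11.8
gripper_force: 30.0
```

```bash
python3 - <<'E'
from h import *
s=sensors.read_state();print(s["clock"],s["tool_pos"],s["width"],s["wrist_force"],s["gripper_force"])
# arc: contact point initially (33, zc-22) from hinge; stand -x. tool x ~ stand -x
for zc in (52,):
  a=np.array([33,zc-22.])
  for t in np.radians([10,20,30,40,50,60,70,80]):
    b=np.array([a[0]*np.cos(t)-a[1]*np.sin(t),a[0]*np.sin(t)+a[1]*np.cos(t)])-a
    print(round(np.degrees(t)),"tool x",round(-b[0]/1000,4),"tool z",round(-b[1]/1000,4))
E
```

```text
17.65 [476.14736262 -51.23714667  41.95872646] 11.839183677957058 [-0.75472529 -4.25158164  1.21723152] 29.99581128358841
10 tool x 0.0057 tool z -0.0053
20 tool x 0.0123 tool z -0.0095
30 tool x 0.0194 tool z -0.0125
40 tool x 0.027 tool z -0.0142
50 tool x 0.0348 tool z -0.0146
60 tool x 0.0425 tool z -0.0136
70 tool x 0.0499 tool z -0.0113
80 tool x 0.0568 tool z -0.0077
```

>>> carry_out:
  moves:
    - {"travel": [0.0028,-0.0007,-0.0028],"roll": 0}
    - {"travel": [0.0057,-0.0007,-0.0053],"roll": 0}
    - {"travel": [0.009,-0.0007,-0.0075],"roll": 0}
    - {"travel": [0.0123,-0.0007,-0.0095],"roll": 0}
    - {"travel": [0.0123,-0.0007,-0.0095],"roll": 0}

```text
clock: 18.07
tool_pos: [464.7, -50.0, 51.8]
tcp_rot: [0.054, 0.999, 0.0, 0.002]
wrist_force: [4.3, -3.1, -5.6]
width: 11.5
gripper_force: 30.0
```

>>> carry_out:
  moves:
    - {"travel": [0.0035,-0.0003,-0.0016],"roll": 0}
    - {"travel": [0.0071,-0.0005,-0.003],"roll": 0}
    - {"travel": [0.011,-0.0005,-0.004],"roll": 0}
    - {"travel": [0.0147,-0.0005,-0.0047],"roll": 0}
    - {"travel": [0.0147,-0.0005,-0.0047],"roll": 0}

```text
clock: 18.48
tool_pos: [451.9, -48.5, 57.2]
tcp_rot: [0.054, 0.999, 0.0, 0.004]
wrist_force: [5.0, -3.4, -2.6]
width: 12.1
gripper_force: 30.0
```

>>> carry_out:
  moves:
    - {"travel": [0.0038,0,-0.0003],"roll": 0}
    - {"travel": [0.0078,0,-0.0004],"roll": 0}
    - {"travel": [0.0116,0,0],"roll": 0}
    - {"travel": [0.0155,0,0.0006],"roll": 0}
    - {"travel": [0.0155,0,0.0006],"roll": 0}

```text
clock: 18.9
tool_pos: [438.0, -46.8, 57.3]
tcp_rot: [0.054, 0.999, 0.0, 0.005]
wrist_force: [6.8, -3.0, 2.0]
width: 12.0
gripper_force: 30.0
```

```bash
python3 - <<'E'
from h import *
W=eyes.get_image("wrist");S=eyes.get_image("scene")
cv2.imwrite("pics/open.png",np.hstack([cv2.resize(S["image"][130:340,120:400],(400,300)),cv2.resize(W["image"][80:350,140:500],(400,300))])[:,:,::-1])
E
```

```text
(no output)
```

View pics/open.png

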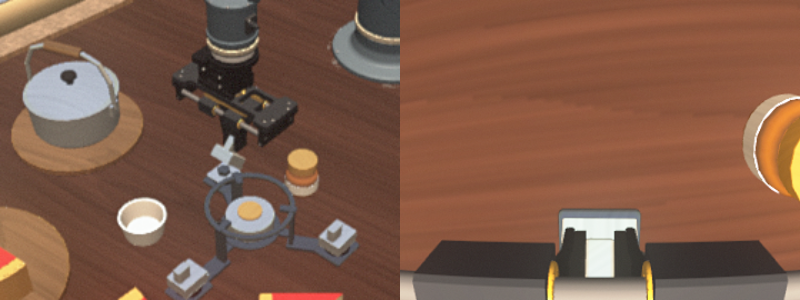

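The scene crop shows the right-foot cap swung up in the jaws with the bolt exposed. The other two caps are shut and the jars undisturbed. I'll open it a little more for margin.

>>> carry_out:
  moves:
    - {"travel": [0.003,0,0.0007],"roll": 0}
    - {"travel": [0.006,0,0.0017],"roll": 0}
    - {"travel": [0.009,0,0.003],"roll": 0}
    - {"travel": [0.011,0,0.004],"roll": 0}
    - {"travel": [0.011,0,0.004],"roll": 0}

```text
clock: 19.42
tool_pos: [427.2, -45.5, 53.3]
tcp_rot: [0.054, 0.999, 0.0, 0.005]
wrist_force: [6.8, -4.1, 3.4]
width: 12.2
gripper_force: 30.0
```

>>> carry_out:
  moves:
    - {"travel": [0,0,0],"roll": 0}
    - {"travel": [0,0,0],"roll": 0}
    - {"travel": [0,0,0],"roll": 0}
    - {"travel": [0,0,0],"roll": 0}
    - {"travel": [0,0,0],"roll": 0}

```text
clock: 19.83
tool_pos: [427.2, -45.6, 53.3]
tcp_rot: [0.054, 0.999, 0.0, 0.005]
wrist_force: [5.4, -4.4, 3.8]
width: 11.3
gripper_force: 30.0
```

```bash
python3 - <<'E'
from h import *
from scipy.optimize import brentq
s=sensors.read_state();print(s["clock"],s["tool_pos"],s["joints"].round(2),s["joint_vel"].round(3))
for zc in(46,52,58):
    a=np.array([33,zc-22.]);dx=(476.1-s["tool_pos"][0])/.994
    print(zc,np.degrees(brentq(lambda t:a[0]-(a[0]*np.cos(t)-a[1]*np.sin(t))-dx,0,1.9)))
S=eyes.get_image("scene");cv2.imwrite("pics/open2.png",cv2.resize(S["image"][190:330,190:390],(800,560),interpolation=cv2.INTER_CUBIC)[:,:,::-1])
E
```

```text
19.8333 [427.24500493 -45.56030685  53.32609748] [ 0.66  0.44 -0.79  2.22  0.51  0.66  0.97] [-0.    -0.     0.001  0.     0.001  0.     0.001]
46 77.28775223242833
52 68.95674964418126
58 61.82131308071012
```

View pics/open2.png

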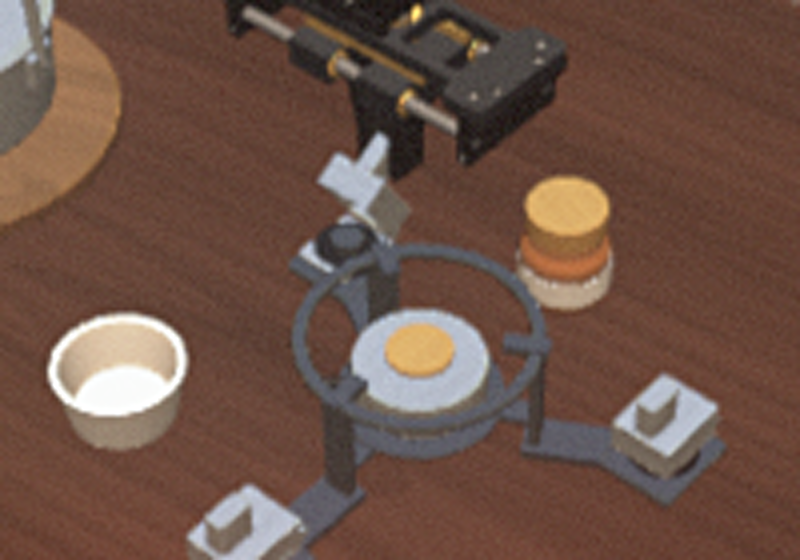

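The cap at the right foot, (360,190) in the crop, stands well open at about 65–70°, gripped and steady. The far and left caps are shut, so I'm handing in.

```bash
python3 -c "
from rig import workorder
print(workorder.job_done())"
```

```text
the job is handed in; nothing more can be done
None
```

The pot stands upright on the empty board, and the right-foot bolt, the only one I tapped, sank 5 mm and sprang back; its cap is held open at an estimated 65–70°, the other two caps are shut, and the job is handed in.

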